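# Open the white cigar-end jar

### The arm

A 6-joint arm with a two-finger parallel gripper is mounted at the origin on a cart in front of the work surface, level with it; the furniture and walls round the work are solid. World frame = base frame: x ahead of the robot, y to its left, z up, the work surface at z = 0. Lengths are in m, angles in rad, forces in N, time in s.
With the tool pointing down it reaches from about 0.3 to 0.85 m from the base axis. Payload 5.4 kg.
Tool frame: the origin (TCP) lies midway between the tips of the shut fingers; the grasp point (between the pads) lies 19 mm behind it; y points along the fingers, x is the direction in which the jaws open and shut, and the axes are right-handed (so a half turn about y gives the same grasp; the last joint's range is limited). The gripper opens to 85 mm and grips with 20 to 120 N. Pads are 22 mm wide; open, the fingers measure 114 mm over their backs; the gripper's body (76 mm by 85 mm) begins 54 mm behind the grasp point. The pads swing forward as they close: fully open they stand 13 mm farther back than shut.
Start: joints at [-1.39, 0.158, 1.597, -0, 1.386, -0.21], TCP at [0.219, -0.532, 0.231] pointing down, gripper open.
Joint ranges: [-2.91, 2.91], [-0.94, 2.29], [0.18, 2.7], [-1.29, 4.43], [0.17, 2.64], [-3, 3]. Speed limits (rad/s): [2.57, 2.57, 3.14, 3.14, 3.14, 3.14].

### API

Orientations are given as [roll, pitch, yaw] about the fixed x, y, z axes, in that order (R = Rz(yaw) Ry(pitch) Rx(roll)).
In Python, from plant import robot, optics, order gives the robot as it stands.
- The arm moves only by the tool play_rows, never from a script. Its argument "deltas" is a list of rows, each an object with "offset": the shift along the world's x, y, z in cm, a list of three; "turn": the turn, a rotation vector about the world's x, y, z in units of 5 degrees (1.0 is 5 degrees), a list of three; "grip": the finger opening in cm, from 0 to 8.54. In form: [{"offset": [x, y, z], "turn": [rx, ry, rz], "grip": grip}, ...]. A call has 1 to 5 rows; each row shifts and turns the commanded pose from where the row before left it; what a row does not reach is not made up. A row lasts 1/12 s, in which the tool goes at most 41.7 mm and 7.16 degrees, less where a joint would pass 70% of its speed; a pose out of reach is approached as far as the arm can. A call with a gripper value outside its range is refused whole. The fingers move at their own pace and stop on an object; the grip force is fixed at half the most. Time passes only in rows, so rows that do not move let the fingers close. It gives the time, the measured TCP pose, the force and the opening at its end, in the units of the state.
- robot.get_obs(): the state, without advancing time (a new reading comes with each control period).
- optics.get_image(name): name is "scene" or "top" or "wrist"; returns a dict with "frame" (480x640x3 uint8, red, green, blue), "camera_matrix" (3x3 intrinsics, pixels), "dist_coeffs" ([k1, k2, p1, p2, k3] as OpenCV has them; the pictures are not rectified), "R" (3x3) and "t" (3): a world point X has camera coordinates R X + t. Camera axes: x right, y down, z forward; pixel columns grow to the right and rows downward; lengths in m; the calibration is good to about 2 mm. A picture is of the moment at which its call begins. There is no depth.
- order.hand_in(): hands the job in, once; it reports no verdict.
The state is a dict: "time_s": time; "joint_pos": joint angles; "dq": joint speeds; "joint_efforts": joint torques, N m; "position": TCP position; "tool_rot": TCP orientation; "contact_force": force on the tool from outside, world axes, zero at the start; "wrist_torque": the same for the moment, N m; "width": finger opening in m.
Only numpy, scipy, OpenCV 4.12 (cv2) and the standard library are available. Lean on these libraries where they do the work, as an engineer would, in place of code of your own. Each camera call takes 0.05 s, during which the arm holds its last target.

### The job

Open the white ceramic jar: lift its loose lid off by the knob and set it gently, knob up, wholly on the round cork mat that lies on the rolling board, letting go only once it stands there. Leave both jars standing where they are and the blue one closed.

Things in the scene. Friction and masses are not known exactly. Their poses are not given: they have to be found in the camera images.
- white_knob (a point): Centre of the 26 mm wide round knob (straight side 9 mm below to 9 mm above, top 12 mm above) of the white lid lying loose on the white jar; no turning needed. The lid (0.14 kg) is a disc 94 mm across, its upper face 18 mm below this point; a plug under it, 72 mm across, hangs 6 mm into the jar. Its flat underside is 32 mm below this point, so once set down this point is 32 mm up. z points up.
- white_mouth (a point): Centre of the rim (80 mm opening) of the loose white ceramic jar, 90 mm across, 80 mm tall, 0.8 kg, standing on the table; it holds cut cigar ends. z points up. With the lid on, the knob's centre is 26 mm above this point. The white and blue jars stand on either side of the rolling board; which is on which side varies.
- blue_knob (a point): Centre of the knob of the lid on the blue ceramic jar, which has the same shape and size as the white one and stays closed.
- mat_top (a point): Centre of the upper face of a fixed round cork mat, 140 mm across, 4 mm thick, lying on the dark wooden rolling board (40 mm thick, 400 mm from left to right) in front of the robot; z points up. Nothing else lies on the board. Behind it stands an iron cutter with a raised lever: carry the lid there with its underside 0.2 m above the table.

How it is judged:
On the way, in this order (a step that is already met when the one before it is completed fails the run):
1. the white lid has been lifted clear of its jar (z of white_knob in the frame of white_mouth above 0.045 m), for 0.1 s.
2. the white lid, still held by the fingers, is over the mat and no more than 15 mm above it (horizontal distance between white_knob and mat_top below 0.03 m and z of white_knob in the frame of mat_top below 0.047 m and contact force between the fingers and white_lid above 0.5 N), for 0.05 s.
At the end, for the whole second after the job is handed in: The white lid rests knob up (within 7 degrees) on the cork mat, its centre within 30 mm of the mat's centre; the white jar (its rim) and the blue lid on its jar are within 30 mm of where they stood (horizontal distance between white_knob and mat_top below 0.03 m and z of white_knob in the frame of mat_top between 0.027 and 0.037 m and angle between white_knob's own z axis and vertical below 0.12 rad and distance of each of white_mouth, blue_knob from where it was at the start of the episode below 0.03 m); the robot touches nothing.
It fails at once if the white jar is shifted by more than 30 mm or tipped (distance of white_mouth from where it was at the start of the episode above 0.03 m or angle between white_mouth's own z axis and vertical above 0.3 rad).
It fails at once if the blue jar's lid is moved by more than 30 mm (distance of blue_knob from where it was at the start of the episode above 0.03 m).
It also fails if it takes over 42 s, if anything falls off the work surface, if the arm or the gripper's body presses on something with over 40 N, if the wrist force passes 120 N, or if a joint passes its speed limit or range.

## Working session

There is one attempt and no reset: what is moved stays moved. The work goes in short steps, Python scripts to look and compute and a tool call to move; the robot and the scene stay as the last step left them, time stands still between calls to the robot, and variables do not carry over. Pictures are saved under pics/ and viewed, and the job is handed in when it is done.

Besides the shell and the picture viewer there is one more tool, called in YAML: its name, and indented under it one key for each argument. play_rows: Moves the arm, as the interface text tells. Its arguments: {"type":"object","properties":{"deltas":{"type":"array"}},"required":["deltas"]}

```bash
mkdir -p pics; ls; cat > h.py <<'E'
import numpy as np, cv2
from plant import robot, optics, order
def snap(name,fn):
    d=optics.get_image(name); cv2.imwrite('pics/'+fn,cv2.cvtColor(d['frame'],cv2.COLOR_RGB2BGR))
    np.savez('pics/'+fn+'.npz',**{k:np.array(v) for k,v in d.items()})
    return d
def ray(d,uv):
    p=cv2.undistortPoints(np.array([[uv]],float),np.array(d['camera_matrix']),np.array(d['dist_coeffs']))[0,0]
    R=np.array(d['R']);t=np.array(d['t']).ravel()
    return -R.T@t, R.T@np.array([p[0],p[1],1])
def atz(d,uv,z):
    o,r=ray(d,uv); return o+r*(z-o[2])/r[2]
def proj(d,X):
    R=np.array(d['R']);t=np.array(d['t'],float).ravel()
    return cv2.projectPoints(np.array(X,float).reshape(-1,1,3),cv2.Rodrigues(R)[0],t,np.array(d['camera_matrix']),np.array(d['dist_coeffs']))[0][:,0]
def crop(fn,out,x0,y0,x1,y1,s):
    im=cv2.imread('pics/'+fn)[y0:y1,x0:x1]; cv2.imwrite('pics/'+out,cv2.resize(im,None,fx=s,fy=s,interpolation=cv2.INTER_CUBIC))
E
python3 - <<'E'
from h import *
for n in ['scene','top','wrist']:
    d=snap(n,n+'0.png'); print(n,-np.array(d['R']).T@np.array(d['t']).ravel(), np.array(d['R'])[2])
print(robot.get_obs())
E
```

```text
pics
scene [-0.57882613  0.62807878  0.89615276] [ 0.72150405 -0.43270456 -0.54055404]
top [0.40537625 0.00604758 1.39040609] [ 0.04116934  0.00270324 -0.99914853]
wrist [ 0.29374704 -0.50134381  0.37451597] [-0.28844597 -0.11778588 -0.95022387]
{'time_s': 0.15, 'joint_pos': array([-1.39009365e+00,  1.58908792e-01,  1.59793209e+00, -2.19032636e-05,
        1.38621155e+00, -2.10119083e-01]), 'dq': array([-3.27687546e-04, -9.94103892e-04, -3.08578999e-03, -2.89686773e-04,
       -1.52584100e-03, -7.65441622e-05]), 'joint_efforts': array([-2.19653448e-04, -3.96380961e+01, -3.31782925e+01, -3.03917823e-04,
        5.56879459e-03, -5.52607347e-06]), 'position': array([ 0.2189243 , -0.53119194,  0.230546  ]), 'tool_rot': array([-1.57051290e+00,  1.43216784e-03, -1.17997033e+00]), 'contact_force': array([-1.4194623 ,  0.51090452,  0.40605441]), 'wrist_torque': array([-0.03279181,  0.01562876, -0.00123847]), 'width': 0.085070723215321}
```

View pics/top0.png

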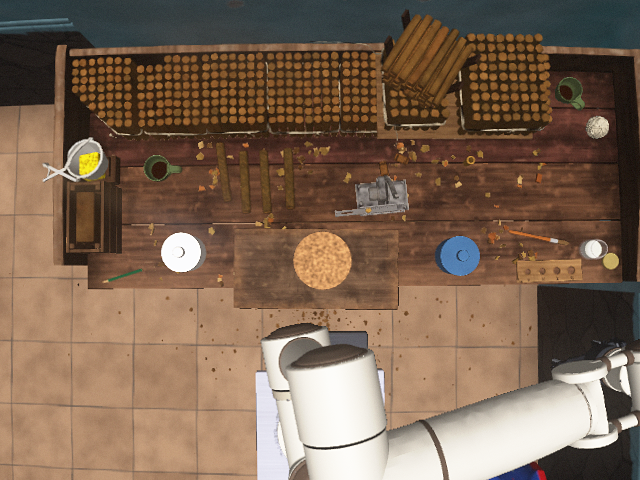

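View pics/scene0.png

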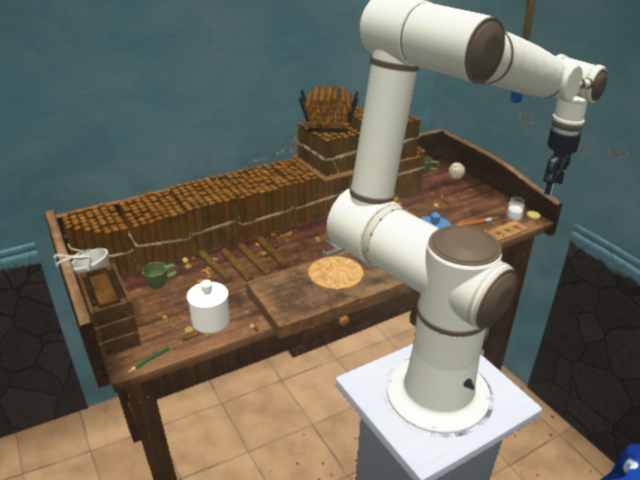

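View pics/wrist0.png

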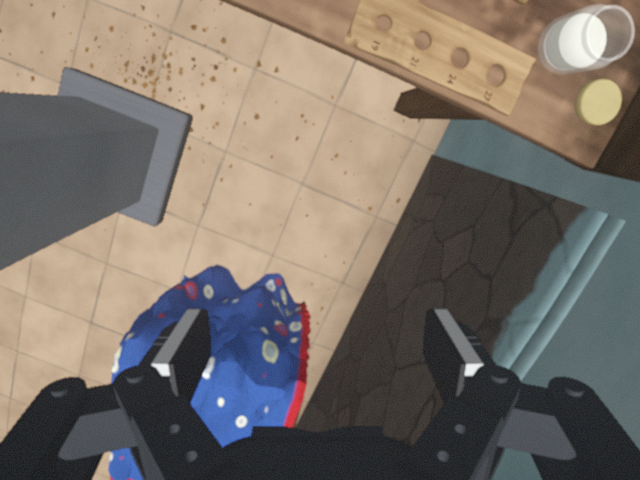

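The top view shows the white jar at about (181,252), the mat at (322,261) and the blue jar at (460,256). The arm is to the right, past the edge of the table. I'll enlarge the crops to read the pixels more closely.

```bash
python3 - <<'E'
from h import *
a=cv2.imread('pics/top0.png');b=cv2.imread('pics/scene0.png')
def c(im,x,y,w,h,s): return cv2.resize(im[y:y+h,x:x+w],None,fx=s,fy=s,interpolation=cv2.INTER_CUBIC)
cv2.imwrite('pics/c1.png',np.hstack([c(a,150,222,66,66,6),c(b,176,268,66,66,6)]))
cv2.imwrite('pics/c2.png',np.hstack([c(a,282,221,80,80,5),c(b,296,240,80,80,5)]))
E
```

```text
(no output)
```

View pics/c1.png

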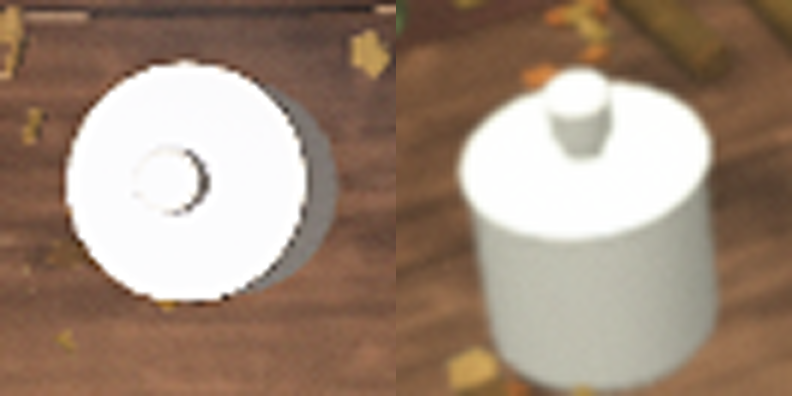

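View pics/c2.png

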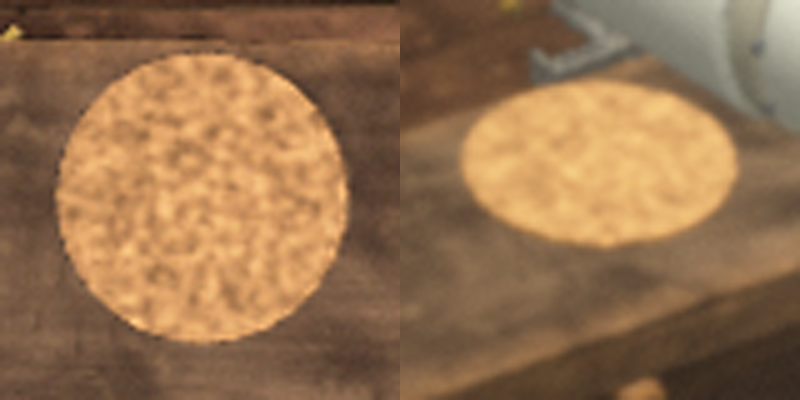

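```bash
python3 - <<'E'
from h import *
T=dict(np.load('pics/top0.png.npz'));S=dict(np.load('pics/scene0.png.npz'))
print('disc',atz(T,(180.65,251.85),.088),atz(S,(207.1,294.25),.087))
print('knob',atz(T,(177.4,251.6),.118),atz(S,(205.9,282.9),.118))
print('mat',atz(T,(322,260),.044),atz(S,(335.6,272.1),.044))
print('cutter',atz(T,(335,212),.1),atz(T,(410,180),.05),'board', [atz(T,p,.04)[:2] for p in [(234,229),(397,229),(397,307)]])
E
```

```text
disc [0.44554251 0.32419917 0.088     ] [0.43837777 0.32634701 0.087     ]
knob [0.4452685  0.32441762 0.118     ] [0.43983872 0.32524523 0.118     ]
mat [ 0.42361827 -0.00727839  0.044     ] [ 0.41738231 -0.0056809   0.044     ]
cutter [ 0.53356243 -0.03808877  0.1       ] [ 0.61444538 -0.22232623  0.05      ] board [array([0.50107343, 0.20513413]), array([ 0.49666492, -0.18990106]), array([ 0.30823481, -0.18694763])]
```

The knob is at about (0.443, 0.325, 0.106) and the mat at about (0.421, -0.006, 0.044). I'll swing over at z≈0.3.

play_rows:
  deltas:
    - {"offset": [2, 3.4, 0.8], "turn": [0, 0, 0.9], "grip": 8.5}
    - {"offset": [2, 3.4, 0.8], "turn": [0, 0, 0.9], "grip": 8.5}
    - {"offset": [2, 3.4, 0.8], "turn": [0, 0, 0.9], "grip": 8.5}
    - {"offset": [2, 3.4, 0.8], "turn": [0, 0, 0.9], "grip": 8.5}
    - {"offset": [2, 3.4, 0.8], "turn": [0, 0, 0.9], "grip": 8.5}

```text
time_s: 0.57
position: [0.3194, -0.3598, 0.2713]
tool_rot: [-1.57, 0.0, -0.784]
contact_force: [0.1, 0.4, -0.0]
width: 0.085
```

play_rows:
  deltas:
    - {"offset": [2, 3.4, 0.6], "turn": [0, 0, 0.9], "grip": 8.5}
    - {"offset": [2, 3.4, 0.6], "turn": [0, 0, 0.9], "grip": 8.5}
    - {"offset": [2, 3.4, 0.6], "turn": [0, 0, 0.9], "grip": 8.5}
    - {"offset": [2, 3.4, 0.6], "turn": [0, 0, 0.9], "grip": 8.5}
    - {"offset": [2, 3.4, 0.6], "turn": [0, 0, 0.9], "grip": 8.5}

```text
time_s: 0.98
position: [0.4194, -0.1897, 0.3015]
tool_rot: [-1.571, -0.0, -0.391]
contact_force: [0.8, -0.8, 0.5]
width: 0.0847
```

play_rows:
  deltas:
    - {"offset": [0, 4, 0], "turn": [0, 0, 0.9], "grip": 8.5}
    - {"offset": [0, 4, 0], "turn": [0, 0, 0.9], "grip": 8.5}
    - {"offset": [0, 4, 0], "turn": [0, 0, 0.9], "grip": 8.5}
    - {"offset": [0, 4, 0], "turn": [0, 0, 0.9], "grip": 8.5}
    - {"offset": [0, 4, 0], "turn": [0, 0, 0.9], "grip": 8.5}

```text
time_s: 1.4
position: [0.4184, 0.0103, 0.3012]
tool_rot: [-1.571, -0.0, 0.002]
contact_force: [1.1, 0.3, -0.4]
width: 0.0849
```

play_rows:
  deltas:
    - {"offset": [0, 4, 0], "turn": [0, 0, 0.9], "grip": 8.5}
    - {"offset": [0, 4, 0], "turn": [0, 0, 0.9], "grip": 8.5}
    - {"offset": [0, 4, 0], "turn": [0, 0, 0.9], "grip": 8.5}
    - {"offset": [0, 4, 0], "turn": [0, 0, 0.9], "grip": 8.5}
    - {"offset": [0, 3, 0], "turn": [0, 0, 0.9], "grip": 8.5}

```text
time_s: 1.82
position: [0.4181, 0.2012, 0.3011]
tool_rot: [-1.57, -0.0, 0.396]
contact_force: [-0.3, 0.5, 0.3]
width: 0.085
```

play_rows:
  deltas:
    - {"offset": [0.3, 2, -1], "turn": [0, 0, 0.9], "grip": 8.5}
    - {"offset": [0, 2, -1], "turn": [0, 0, 0.9], "grip": 8.5}
    - {"offset": [0, 1, -1], "turn": [0, 0, 0], "grip": 8.5}
    - {"offset": [0, 0, 0], "turn": [0, 0, 0], "grip": 8.5}

```text
time_s: 2.15
position: [0.4204, 0.2493, 0.2685]
tool_rot: [-1.569, 0.005, 0.548]
contact_force: [-0.9, -0.0, -0.3]
width: 0.0851
```

```bash
python3 - <<'E'
from h import *
d=snap('wrist','w1.png');o=robot.get_obs();print(o)
for X in [(.443,.325,.118),(.443,.325,.088)]: print(proj(d,X))
E
```

```text
{'time_s': 2.2, 'joint_pos': array([ 2.85187900e-01, -9.14876396e-02,  1.77736756e+00, -4.46002602e-04,
        1.45929974e+00, -2.61918185e-01]), 'dq': array([-0.03463415, -0.02726647, -0.01923345, -0.0069464 ,  0.01041239,
       -0.01292348]), 'joint_efforts': array([  1.07999884, -29.30635571, -33.50181341,   0.14049222,
        -0.10797361,   0.06673617]), 'position': array([0.42101089, 0.24823751, 0.26969704]), 'tool_rot': array([-1.57029547,  0.0035794 ,  0.5471574 ]), 'contact_force': array([-0.02398048, -1.67035309,  0.30543146]), 'wrist_torque': array([-0.00083309,  0.00452857,  0.00756127]), 'width': 0.08470244371907736}
[[393.07155852 153.00050867]]
[[386.37768438 149.77248881]]
```

View pics/w1.png

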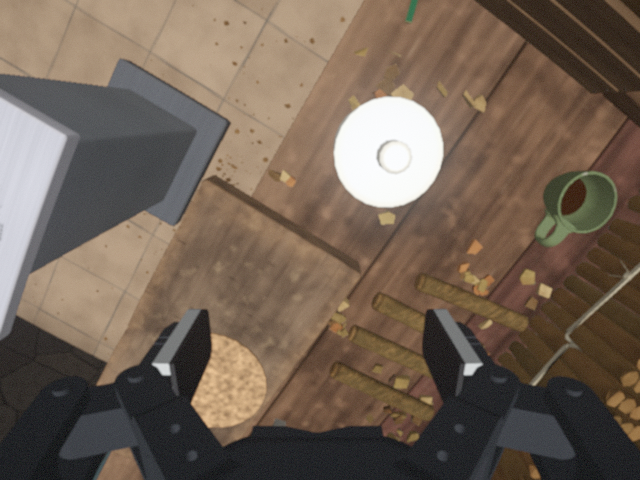

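The wrist view shows the lid disc centred at about (388.5,152) and the knob top at about (396,156).

```bash
python3 - <<'E'
from h import *
d=dict(np.load('pics/w1.png.npz'))
print(atz(d,(388.5,152),.088),atz(d,(396,156),.118))
crop('w1.png','w1c.png',320,85,460,220,5)
E
```

```text
[0.44559724 0.32441503 0.088     ] [0.44624584 0.32431603 0.118     ]
```

View pics/w1c.png

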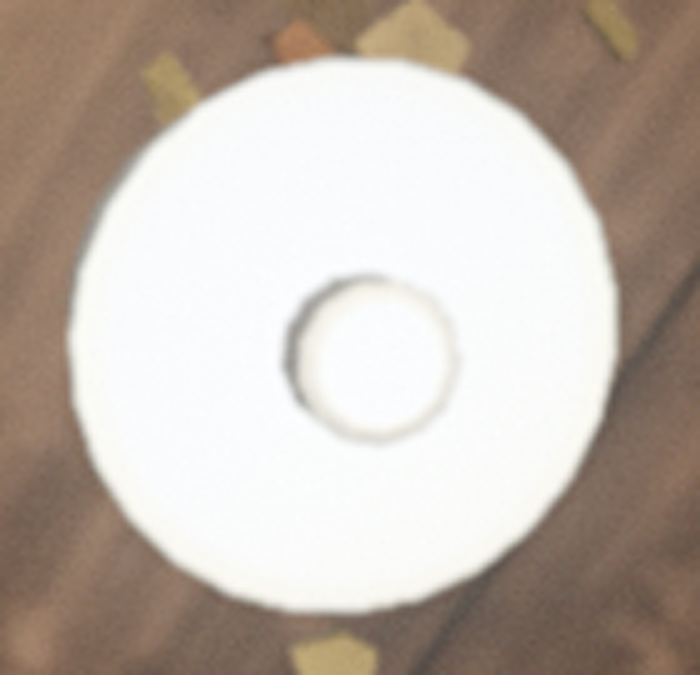

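play_rows:
  deltas:
    - {"offset": [0.8, 2.5, -1], "turn": [0, 0, 0], "grip": 8.5}
    - {"offset": [0.8, 2.5, -2], "turn": [0, 0, 0], "grip": 8.5}
    - {"offset": [0.8, 2.5, -3], "turn": [0, 0, 0], "grip": 8.5}
    - {"offset": [0, 0, -3], "turn": [0, 0, 0], "grip": 8.5}
    - {"offset": [0, 0, 0], "turn": [0, 0, 0], "grip": 8.5}

```text
time_s: 2.62
position: [0.443, 0.3212, 0.1753]
tool_rot: [-1.57, 0.011, 0.546]
contact_force: [-0.8, -0.6, -0.6]
width: 0.0848
```

```bash
python3 - <<'E'
from h import *
d=snap('wrist','w2.png');o=robot.get_obs();print(o['position'],o['tool_rot'],o['contact_force'])
print(proj(d,[(.445,.3245,.118),(.445,.3245,.088)]))
E
```

```text
[0.44425068 0.32139221 0.1785107 ] [-1.57035189  0.0074929   0.54588846] [-0.05383468 -0.72090044  0.56942301]
[[323.13856056 257.77918302]
 [322.91967918 241.25523427]]
```

View pics/w2.png

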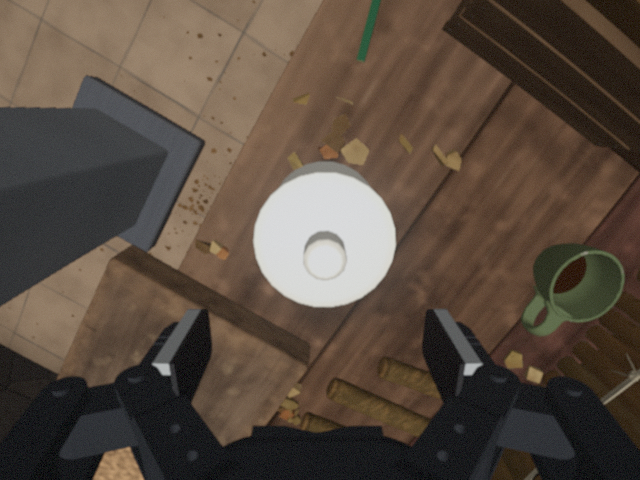

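The knob top is at (324,259) and the disc at (324,240), which matches the prediction. I'll go down in slower steps.

play_rows:
  deltas:
    - {"offset": [0.1, 0.3, -2.5], "turn": [0, 0, 0], "grip": 8.5}
    - {"offset": [0, 0, -2.5], "turn": [0, 0, 0], "grip": 8.5}
    - {"offset": [0, 0, -1.5], "turn": [0, 0, 0], "grip": 8.5}
    - {"offset": [0, 0, -0.8], "turn": [0, 0, 0], "grip": 8.5}
    - {"offset": [0, 0, 0], "turn": [0, 0, 0], "grip": 8.5}

```text
time_s: 3.08
position: [0.4473, 0.3253, 0.1088]
tool_rot: [-1.571, 0.0, 0.546]
contact_force: [0.3, -0.1, -0.2]
width: 0.085
```

play_rows:
  deltas:
    - {"offset": [0, 0, 0], "turn": [0, 0, 0], "grip": 8.5}
    - {"offset": [0, 0, 0], "turn": [0, 0, 0], "grip": 8.5}

```text
time_s: 3.25
position: [0.4486, 0.3266, 0.1108]
tool_rot: [-1.571, -0.004, 0.547]
contact_force: [-0.0, -0.4, -0.0]
width: 0.0853
```

play_rows:
  deltas:
    - {"offset": [-0.3, -0.2, -0.9], "turn": [0, 0, 0], "grip": 8.5}
    - {"offset": [0, 0, -0.9], "turn": [0, 0, 0], "grip": 8.5}
    - {"offset": [0, 0, 0], "turn": [0, 0, 0], "grip": 8.5}
    - {"offset": [0, 0, 0], "turn": [0, 0, 0], "grip": 8.5}
    - {"offset": [0, 0, 0], "turn": [0, 0, 0], "grip": 8.5}

```text
time_s: 3.67
position: [0.4439, 0.3244, 0.0901]
tool_rot: [-1.571, 0.0, 0.548]
contact_force: [0.0, 0.3, 0.2]
width: 0.085
```

```bash
python3 - <<'E'
from h import *
d=snap('wrist','w3.png');snap('scene','s3.png');o=robot.get_obs();print(o['position'],o['tool_rot'],o['contact_force'])
crop('s3.png','s3c.png',150,210,270,350,4)
E
```

```text
[0.44423121 0.32448925 0.09055244] [-1.57086876e+00 -4.44196951e-04  5.47939253e-01] [-0.20974958 -0.52394285 -0.7109164 ]
```

View pics/w3.png

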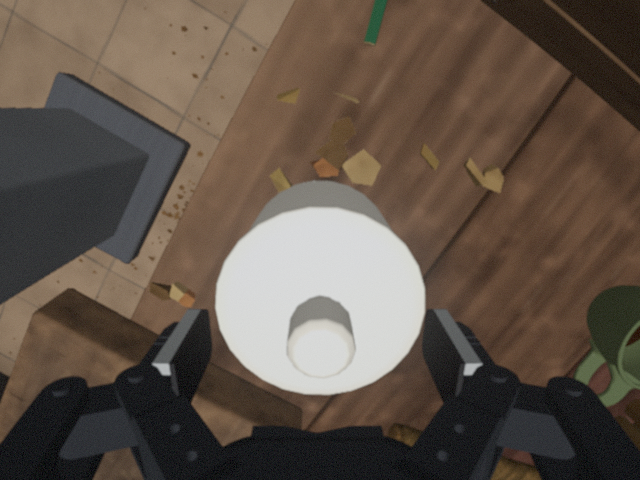

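View pics/s3c.png

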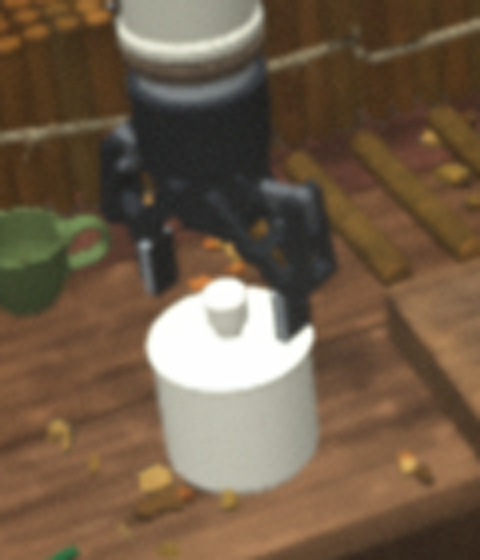

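The knob at (321,348) sits midway between the pads, which are at about columns 210 and 424. The tips are just above the disc. Closing now.

play_rows:
  deltas:
    - {"offset": [0, 0, 0], "turn": [0, 0, 0], "grip": 6}
    - {"offset": [0, 0, 0], "turn": [0, 0, 0], "grip": 4}
    - {"offset": [0, 0, 0], "turn": [0, 0, 0], "grip": 2}
    - {"offset": [0, 0, 0], "turn": [0, 0, 0], "grip": 1}
    - {"offset": [0, 0, 0], "turn": [0, 0, 0], "grip": 1}

```text
time_s: 4.18
position: [0.4441, 0.3244, 0.0904]
tool_rot: [-1.571, -0.0, 0.548]
contact_force: [-0.8, -0.4, 8.7]
width: 0.0254
```

play_rows:
  deltas:
    - {"offset": [0, 0, 0], "turn": [0, 0, 0], "grip": 1}
    - {"offset": [0, 0, 0], "turn": [0, 0, 0], "grip": 1}
    - {"offset": [0, 0, 0], "turn": [0, 0, 0], "grip": 1}
    - {"offset": [0, 0, 0], "turn": [0, 0, 0], "grip": 1}

```text
time_s: 4.52
position: [0.4443, 0.3245, 0.0906]
tool_rot: [-1.571, -0.001, 0.548]
contact_force: [0.7, 0.2, 2.5]
width: 0.0243
```

play_rows:
  deltas:
    - {"offset": [0, 0, 0.4], "turn": [0, 0, 0], "grip": 1}
    - {"offset": [0, 0, 0.8], "turn": [0, 0, 0], "grip": 1}
    - {"offset": [0, 0, 1], "turn": [0, 0, 0], "grip": 1}
    - {"offset": [0, 0, 1], "turn": [0, 0, 0], "grip": 1}
    - {"offset": [0, 0, 0], "turn": [0, 0, 0], "grip": 1}

```text
time_s: 4.93
position: [0.4457, 0.3251, 0.1254]
tool_rot: [-1.571, -0.005, 0.548]
contact_force: [0.6, 0.6, -0.7]
width: 0.024
```

```bash
python3 - <<'E'
from h import *
d=snap('wrist','w4.png');snap('scene','s4.png');o=robot.get_obs();print(o['position'],o['tool_rot'],o['contact_force'],o['width'])
crop('s4.png','s4c.png',150,200,270,350,4)
E
```

```text
[0.44455256 0.32460617 0.12325758] [-1.57107295 -0.0018039   0.54794102] [ 0.21806562 -0.77944633 -1.76709469] 0.023938364176791436
```

View pics/w4.png

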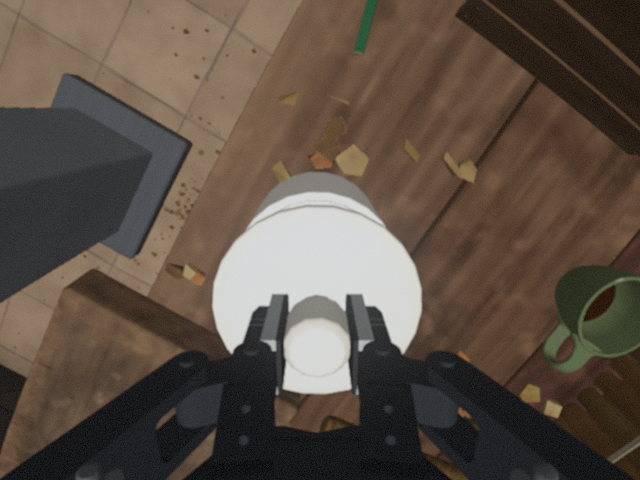

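View pics/s4c.png

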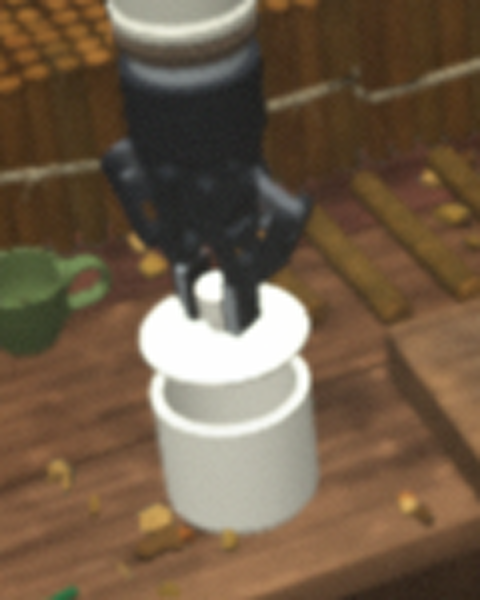

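The lid is held level with the jar open beneath it: the knob at (316,345) sits between pads at columns 285 and 350. Lifting to carrying height.

play_rows:
  deltas:
    - {"offset": [0, 0, 1.5], "turn": [0, 0, 0], "grip": 1}
    - {"offset": [0, 0, 2.5], "turn": [0, 0, 0], "grip": 1}
    - {"offset": [0, 0, 2.5], "turn": [0, 0, 0], "grip": 1}
    - {"offset": [0, 0, 2.5], "turn": [0, 0, 0], "grip": 1}
    - {"offset": [0, 0, 1.3], "turn": [0, 0, 0], "grip": 1}

```text
time_s: 5.45
position: [0.4449, 0.3248, 0.2282]
tool_rot: [-1.571, -0.004, 0.548]
contact_force: [0.4, 0.1, -1.3]
width: 0.0244
```

play_rows:
  deltas:
    - {"offset": [0, -1, 0], "turn": [0, 0, 0], "grip": 1}
    - {"offset": [-0.1, -2, 0], "turn": [0, 0, 0], "grip": 1}
    - {"offset": [-0.2, -2.5, 0], "turn": [0, 0, 0], "grip": 1}
    - {"offset": [-0.2, -2.5, 0], "turn": [0, 0, 0], "grip": 1}
    - {"offset": [-0.2, -2.5, 0], "turn": [0, 0, 0], "grip": 1}

```text
time_s: 5.87
position: [0.4356, 0.2176, 0.2231]
tool_rot: [-1.57, 0.003, 0.548]
contact_force: [-0.2, -1.1, -1.2]
width: 0.024
```

play_rows:
  deltas:
    - {"offset": [-0.2, -2.5, 0], "turn": [0, 0, 0], "grip": 1}
    - {"offset": [-0.2, -2.5, 0], "turn": [0, 0, 0], "grip": 1}
    - {"offset": [-0.2, -2.5, 0], "turn": [0, 0, 0], "grip": 1}
    - {"offset": [-0.2, -2.5, 0], "turn": [0, 0, 0], "grip": 1}
    - {"offset": [-0.2, -2.5, 0], "turn": [0, 0, 0], "grip": 1}

```text
time_s: 6.28
position: [0.4255, 0.0928, 0.2233]
tool_rot: [-1.569, 0.003, 0.548]
contact_force: [0.5, 0.3, -1.8]
width: 0.024
```

play_rows:
  deltas:
    - {"offset": [-0.2, -2.5, 0], "turn": [0, 0, 0], "grip": 1}
    - {"offset": [-0.2, -2.5, 0], "turn": [0, 0, 0], "grip": 1}
    - {"offset": [0, -2, 0], "turn": [0, 0, 0], "grip": 1}
    - {"offset": [0, -1, 0], "turn": [0, 0, 0], "grip": 1}
    - {"offset": [0, 0, 0], "turn": [0, 0, 0], "grip": 1}

```text
time_s: 6.7
position: [0.4222, 0.0128, 0.224]
tool_rot: [-1.57, 0.002, 0.545]
contact_force: [-0.9, 0.2, -1.8]
width: 0.0237
```

play_rows:
  deltas:
    - {"offset": [0, 0, 0], "turn": [0, 0, 0], "grip": 1}
    - {"offset": [0, 0, 0], "turn": [0, 0, 0], "grip": 1}
    - {"offset": [0, 0, 0], "turn": [0, 0, 0], "grip": 1}

```text
time_s: 6.95
position: [0.4229, 0.0153, 0.225]
tool_rot: [-1.57, 0.0, 0.549]
contact_force: [0.3, -0.6, -1.0]
width: 0.0239
```

```bash
python3 - <<'E'
from h import *
d=snap('wrist','w5.png');snap('scene','s5.png');o=robot.get_obs();print(o['position'],o['tool_rot'],o['contact_force'],o['width'])
crop('s5.png','s5c.png',150,150,400,350,3)
E
```

```text
[0.42296848 0.01519589 0.22517708] [-1.57051928e+00  3.47476369e-05  5.49364969e-01] [-0.1248515   0.71632119 -1.10048741] 0.024072704012025093
```

View pics/w5.png

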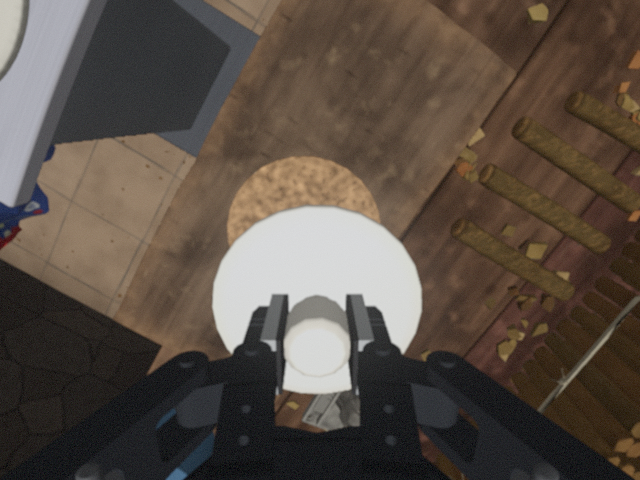

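View pics/s5c.png

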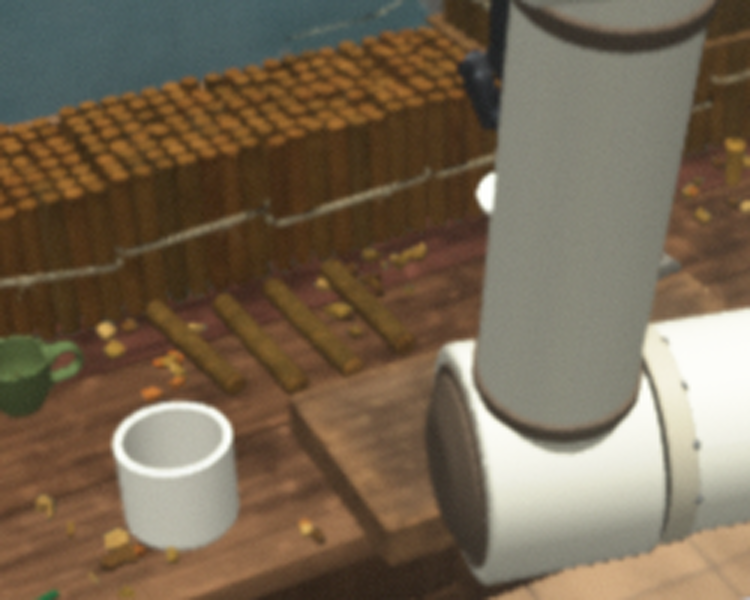

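The lid is held level, 22 mm to the left of the mat. I'll shift it and go down.

play_rows:
  deltas:
    - {"offset": [0, -1.2, 0], "turn": [0, 0, 0], "grip": 1}
    - {"offset": [0.05, -1, -1], "turn": [0, 0, 0], "grip": 1}
    - {"offset": [0, 0, -2], "turn": [0, 0, 0], "grip": 1}
    - {"offset": [0, 0, -2.5], "turn": [0, 0, 0], "grip": 1}
    - {"offset": [0, 0, -2.5], "turn": [0, 0, 0], "grip": 1}

```text
time_s: 7.47
position: [0.4238, -0.0079, 0.1442]
tool_rot: [-1.572, -0.001, 0.548]
contact_force: [-0.0, -0.4, -2.1]
width: 0.0242
```

play_rows:
  deltas:
    - {"offset": [0, 0, -2], "turn": [0, 0, 0], "grip": 1}
    - {"offset": [0, 0, -1.5], "turn": [0, 0, 0], "grip": 1}
    - {"offset": [0, 0, -1], "turn": [0, 0, 0], "grip": 1}
    - {"offset": [0, 0, 0], "turn": [0, 0, 0], "grip": 1}
    - {"offset": [0, 0, 0], "turn": [0, 0, 0], "grip": 1}

```text
time_s: 7.88
position: [0.4233, -0.0076, 0.1001]
tool_rot: [-1.57, 0.001, 0.548]
contact_force: [0.0, 0.0, -2.1]
width: 0.024
```

```bash
python3 - <<'E'
from h import *
d=snap('wrist','w6.png');snap('top','t6.png');o=robot.get_obs();print(o['position'],o['tool_rot'],o['contact_force'],o['width'])
E
```

```text
[ 0.4244572  -0.00791426  0.10135687] [-1.57241692e+00 -1.43868647e-03  5.47955502e-01] [ 0.2274829   0.22199082 -1.83103001] 0.023940693623064224
```

View pics/w6.png

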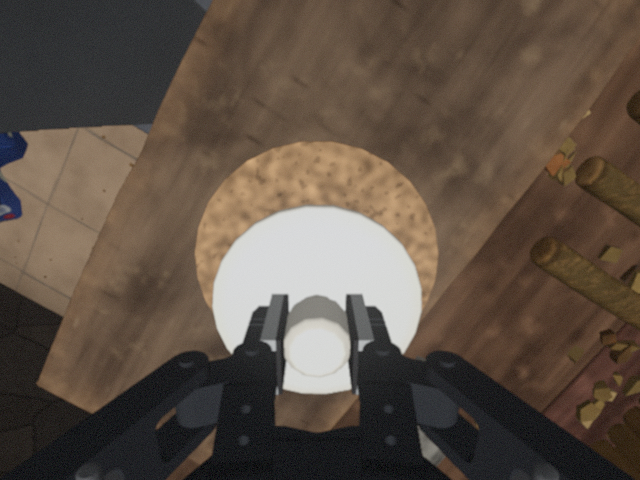

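View pics/t6.png

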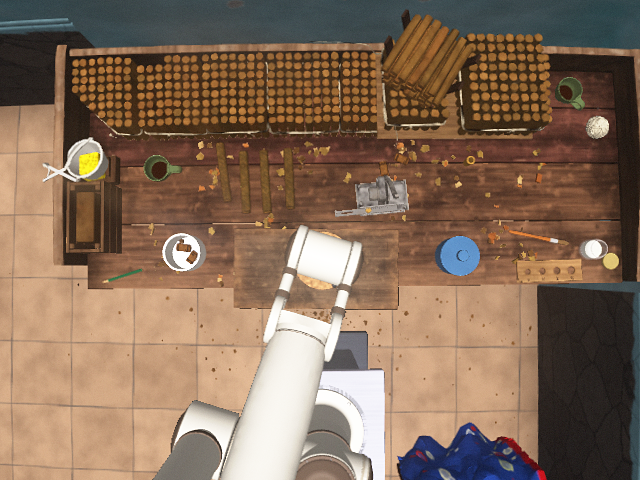

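The mat spans columns 195–438, so its centre is at column 317, which is also the lid's. The top view shows both jars in place. Going on down.

play_rows:
  deltas:
    - {"offset": [0, 0, -1.2], "turn": [0, 0, 0], "grip": 1}
    - {"offset": [0, 0, -1.2], "turn": [0, 0, 0], "grip": 1}
    - {"offset": [0, 0, -0.6], "turn": [0, 0, 0], "grip": 1}
    - {"offset": [0, 0, 0], "turn": [0, 0, 0], "grip": 1}
    - {"offset": [0, 0, 0], "turn": [0, 0, 0], "grip": 1}

```text
time_s: 8.4
position: [0.4239, -0.0077, 0.0708]
tool_rot: [-1.571, -0.0, 0.548]
contact_force: [-0.5, -0.2, -1.8]
width: 0.0238
```

play_rows:
  deltas:
    - {"offset": [0, 0, -0.3], "turn": [0, 0, 0], "grip": 1}
    - {"offset": [0, 0, 0], "turn": [0, 0, 0], "grip": 1}
    - {"offset": [0, 0, 0], "turn": [0, 0, 0], "grip": 1}
    - {"offset": [0, 0, 0], "turn": [0, 0, 0], "grip": 1}

```text
time_s: 8.73
position: [0.4238, -0.0077, 0.0676]
tool_rot: [-1.571, -0.0, 0.548]
contact_force: [-0.1, 0.2, -1.4]
width: 0.024
```

Expected touchdown is at TCP z≈0.0605, so I'll creep from here.

play_rows:
  deltas:
    - {"offset": [0, 0, -0.2], "turn": [0, 0, 0], "grip": 1}
    - {"offset": [0, 0, -0.2], "turn": [0, 0, 0], "grip": 1}
    - {"offset": [0, 0, -0.1], "turn": [0, 0, 0], "grip": 1}
    - {"offset": [0, 0, 0], "turn": [0, 0, 0], "grip": 1}
    - {"offset": [0, 0, 0], "turn": [0, 0, 0], "grip": 1}

```text
time_s: 9.15
position: [0.4234, -0.0076, 0.0621]
tool_rot: [-1.571, 0.0, 0.548]
contact_force: [-1.0, 0.1, -1.9]
width: 0.0238
```

play_rows:
  deltas:
    - {"offset": [0, 0, -0.1], "turn": [0, 0, 0], "grip": 1}
    - {"offset": [0, 0, 0], "turn": [0, 0, 0], "grip": 1}
    - {"offset": [0, 0, 0], "turn": [0, 0, 0], "grip": 1}

```text
time_s: 9.4
position: [0.4235, -0.0076, 0.0613]
tool_rot: [-1.571, 0.0, 0.548]
contact_force: [-0.1, 0.9, -1.9]
width: 0.0239
```

play_rows:
  deltas:
    - {"offset": [0, 0, -0.1], "turn": [0, 0, 0], "grip": 1}
    - {"offset": [0, 0, 0], "turn": [0, 0, 0], "grip": 1}
    - {"offset": [0, 0, 0], "turn": [0, 0, 0], "grip": 1}

```text
time_s: 9.65
position: [0.4237, -0.0077, 0.0606]
tool_rot: [-1.571, -0.0, 0.548]
contact_force: [-1.3, -0.0, 3.5]
width: 0.0239
```

play_rows:
  deltas:
    - {"offset": [0, 0, -0.1], "turn": [0, 0, 0], "grip": 1}
    - {"offset": [0, 0, 0], "turn": [0, 0, 0], "grip": 1}
    - {"offset": [0, 0, 0], "turn": [0, 0, 0], "grip": 1}

```text
time_s: 9.9
position: [0.4237, -0.0077, 0.0606]
tool_rot: [-1.571, 0.0, 0.548]
contact_force: [-6.7, 1.2, 13.6]
width: 0.024
```

It touched down at 0.0606, as predicted (+13.6 N now). I'll ease off 1 mm and open.

play_rows:
  deltas:
    - {"offset": [0, 0, 0.1], "turn": [0, 0, 0], "grip": 1}
    - {"offset": [0, 0, 0], "turn": [0, 0, 0], "grip": 1}
    - {"offset": [0, 0, 0], "turn": [0, 0, 0], "grip": 3}
    - {"offset": [0, 0, 0], "turn": [0, 0, 0], "grip": 4}
    - {"offset": [0, 0, 0], "turn": [0, 0, 0], "grip": 6}

```text
time_s: 10.32
position: [0.4234, -0.0076, 0.0601]
tool_rot: [-1.571, 0.0, 0.548]
contact_force: [0.7, -0.2, -1.2]
width: 0.0507
```

play_rows:
  deltas:
    - {"offset": [0, 0, 0], "turn": [0, 0, 0], "grip": 7}
    - {"offset": [0, 0, 0], "turn": [0, 0, 0], "grip": 7}
    - {"offset": [0, 0, 0], "turn": [0, 0, 0], "grip": 7}
    - {"offset": [0, 0, 0], "turn": [0, 0, 0], "grip": 7}

```text
time_s: 10.65
position: [0.4235, -0.0076, 0.0603]
tool_rot: [-1.571, 0.0, 0.548]
contact_force: [-0.1, -0.1, -0.5]
width: 0.0701
```

```bash
python3 - <<'E'
from h import *
d=snap('wrist','w7.png');o=robot.get_obs();print(o['position'],o['contact_force'],o['width'])
E
```

```text
[ 0.42350122 -0.00763711  0.0602702 ] [0.37305617 0.39883493 0.0324403 ] 0.06965052687576875
```

View pics/w7.png

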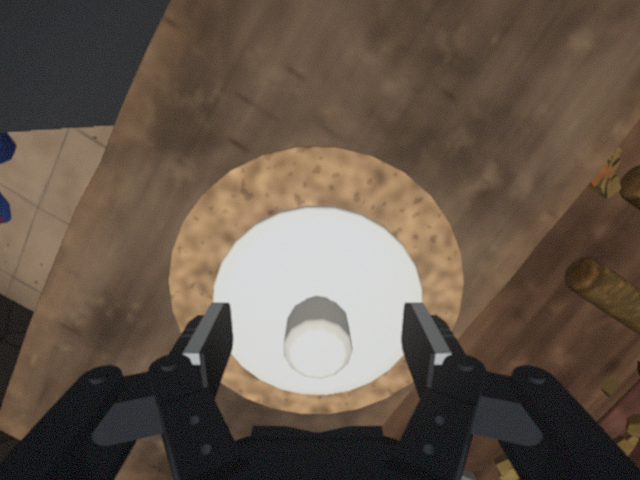

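The lid is standing freely, and the fingers are clear of the knob at (318,348). Retreating straight up, then back toward the robot so the top camera can see it.

play_rows:
  deltas:
    - {"offset": [0, 0, 1], "turn": [0, 0, 0], "grip": 7}
    - {"offset": [0, 0, 2], "turn": [0, 0, 0], "grip": 7}
    - {"offset": [0, 0, 3], "turn": [0, 0, 0], "grip": 7}
    - {"offset": [0, 0, 3], "turn": [0, 0, 0], "grip": 7}
    - {"offset": [0, 0, 3], "turn": [0, 0, 0], "grip": 7}

```text
time_s: 11.12
position: [0.4232, -0.0075, 0.1823]
tool_rot: [-1.571, -0.0, 0.548]
contact_force: [0.8, 0.2, -0.1]
width: 0.0699
```

play_rows:
  deltas:
    - {"offset": [0, 0, 3], "turn": [0, 0, 0], "grip": 7}
    - {"offset": [0, 0, 3], "turn": [0, 0, 0], "grip": 7}
    - {"offset": [0, 2.5, 1], "turn": [0, 0, 0], "grip": 7}
    - {"offset": [0, 3, 0], "turn": [0, 0, 0], "grip": 7}
    - {"offset": [0, 3, 0], "turn": [0, 0, 0], "grip": 7}

```text
time_s: 11.53
position: [0.4242, 0.078, 0.2526]
tool_rot: [-1.573, -0.003, 0.546]
contact_force: [0.4, 0.6, -1.2]
width: 0.07
```

play_rows:
  deltas:
    - {"offset": [0, 3, 0], "turn": [0, 0, 0], "grip": 7}
    - {"offset": [0, 3, 0], "turn": [0, 0, 0], "grip": 7}
    - {"offset": [0, 3, 0], "turn": [0, 0, 0], "grip": 7}
    - {"offset": [0, 2, 0], "turn": [0, 0, 0], "grip": 7}
    - {"offset": [0, 0, 0], "turn": [0, 0, 0], "grip": 7}

```text
time_s: 11.95
position: [0.4229, 0.1904, 0.2511]
tool_rot: [-1.57, -0.001, 0.552]
contact_force: [-0.3, 0.8, 0.2]
width: 0.07
```

play_rows:
  deltas:
    - {"offset": [0, 0, 0], "turn": [0, 0, 0], "grip": 7}
    - {"offset": [0, 0, 0], "turn": [0, 0, 0], "grip": 7}
    - {"offset": [0, 0, 0], "turn": [0, 0, 0], "grip": 7}
    - {"offset": [0, 0, 0], "turn": [0, 0, 0], "grip": 7}
    - {"offset": [0, 0, 0], "turn": [0, 0, 0], "grip": 7}

```text
time_s: 12.37
position: [0.4237, 0.1866, 0.2504]
tool_rot: [-1.571, -0.0, 0.546]
contact_force: [-0.5, 0.1, 0.0]
width: 0.0701
```

```bash
python3 - <<'E'
from h import *
d=snap('top','t8.png');o=robot.get_obs();print(o['position'],o['contact_force'],o['width'],o['dq'])
crop('t8.png','t8c.png',150,200,500,310,2.2)
E
```

```text
[0.42364547 0.1867173  0.25038392] [-0.91258389  0.12500832 -0.12400989] 0.06998540464971449 [ 4.22630590e-03  2.80957967e-03 -1.29360740e-03 -4.37407096e-05
 -6.31587115e-04  1.98269182e-03]
```

View pics/t8c.png

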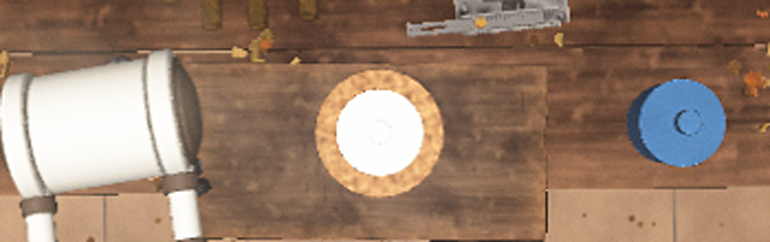

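The lid is at crop position (379,132) and the mat at (379,133), so it is centred and knob up. The blue jar is unmoved. Handing in.

```bash
python3 - <<'E'
from h import *
print(order.hand_in())
E
```

```text
the job is handed in; nothing more can be done
None
```

I lifted the white lid off by its knob, carried it at about 0.2 m and lowered it onto the cork mat. The fingers opened only after touchdown, which came at the predicted height with about 14 N of contact force. I handed the job in at about 12.4 s.

- **Lid:** the last top view shows it knob up and centred on the mat to within about a pixel (roughly 2–3 mm).
- **Jars:** the blue jar looked closed and unmoved in the last top view. The arm hid the white jar there, so my last check of it was the top view during lowering, when it stood in place.
- **Robot:** it was standing clear with its force reading under 1 N.
- **Disagreements:** the scene camera put the knob and mat about 6 mm nearer to the robot than the top camera did. The wrist view agreed with the top camera on the knob, so I used the top-camera values. The grip also read 24 mm on the 26 mm knob, but the lid did not slip.

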